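# Find the fan handle that fits with the feeler gauge

### The arm

A 6-joint arm with a two-finger parallel gripper is mounted at the origin on the work surface. World frame = base frame: x ahead of the robot, y to its left, z up, the work surface at z = 0. Lengths are in m, angles in rad, forces in N, time in s.
With the tool pointing down it reaches from about 0.225 to 0.875 m from the base axis. Payload 3.4 kg.
Tool frame: the origin (TCP) lies midway between the tips of the shut fingers; the grasp point (between the pads) lies 19 mm behind it (pinch_z is the distance from the TCP to the grasp point, in m); z points along the fingers, y is the line along which they close (so a half turn about z gives the same grasp; the last joint's range is limited). The gripper opens to 85 mm and grips with 20 to 120 N. Pads are 22 mm wide; open, the fingers measure 114 mm over their backs; the gripper's body (76 mm by 85 mm) begins 54 mm behind the grasp point. The pads swing forward as they close: fully open they stand 13 mm farther back than shut.
Start: joints at [-1.364, 0.276, 1.505, -0, 1.361, -0.121], TCP at [0.185, -0.544, 0.231] pointing down, gripper open.
Joint ranges: [-2.89, 2.89], [-0.75, 2.08], [0.22, 2.7], [-1.18, 4.32], [0.11, 2.71], [-2.7, 2.7]. Speed limits (rad/s): [2.57, 2.57, 3.14, 3.14, 3.14, 3.14].

### API

Orientations are given as a unit quaternion [w, x, y, z].
In Python, from rig import get_state, get_image, sign_off, pinch_z gives the robot as it stands.
- The arm moves only by the tool send_rows, never from a script. Its argument "steps" is one flat list of numbers, 5 for each row, row after row: the gripper's target within -1 to 1 (fully open at 1, half-way at 0, shut at -1), then the shift along the tool's x, y, z in cm, then the turn about the tool's z in degrees. In form: [gripper, x, y, z, roll, gripper, x, y, z, roll, ...]. A call has 1 to 12 rows; each row shifts and turns the commanded pose from where the row before left it, along the tool's axes as they then stand; what a row does not reach is not made up. A row lasts 1/10 s, in which the tool goes at most 50 mm and 8.59 degrees, less where a joint would pass 70% of its speed; a pose out of reach is approached as far as the arm can. A call is refused whole if a number of a shift passes 5 or a number of a turn 8.59, either way. A call with a gripper value outside its range is refused whole. The fingers move at their own pace and stop on an object; "newtons" is the grip in N (left out, the last holds). Time passes only in rows, so rows that do not move let the fingers close. It gives the time, the measured TCP pose, the force, the opening and the grip force at its end, in the units of the state.
- get_state(): the state, without advancing time (a new reading comes with each control period).
- get_image(name): name is "side" or "top" or "wrist"; returns a dict with "color" (400x640x3 uint8, red, green, blue), "mtx" (3x3 intrinsics, pixels), "T" (4x4, takes a point from camera to world coordinates); the wrist camera has in their place "mount" (4x4, takes a point from camera to tool coordinates, whose origin is the TCP and whose axes are the flange's). Camera axes: x right, y down, z forward; pixel columns grow to the right and rows downward; lengths in m; the calibration is good to about 2 mm. The wrist camera is an equidistant fisheye: a pixel r from the principal point sees the ray r / f radians off the axis. A picture is of the moment at which its call begins: read the wrist's pose just before it. There is no depth.
- sign_off(): hands the job in; it is judged then, once.
The state is a dict: "clock": time; "qpos": joint angles; "qd": joint speeds; "effort": joint torques, N m; "position": TCP position; "ee_rot": TCP orientation; "contact_force": force on the tool from outside, world axes, zero at the start; "moment": the same for the moment, N m; "width": finger opening in m; "gripper_force": force on a finger pad.
Only numpy, scipy, OpenCV 4.12 (cv2) and the standard library are available. Lean on these libraries where they do the work, as an engineer would, in place of code of your own. Each camera call takes 0.05 s, during which the arm holds its last target. There are 200 camera calls.

### The job

Take the red-handled feeler gauge from its grey rest and feel with its blade for the one split fan handle on the stand that fits: the blade slides in with a light, steady drag, neither falling in freely nor jamming. Leave the gauge upright and fully home in that handle, collar down on the handle's top, and let go. Never force the blade: keep the force on a handle below 20 N, and leave the bottles and the jar alone.

Things in the scene. Friction and masses are not known exactly. Their poses are not given: they have to be found in the camera images.
- stand: dark wooden stand, 75 x 290 x 30 mm, fixed to the table; five alike split fan handles stand upright in it in a row along its y axis, 55 mm apart, tops 100 mm above the table. Origin: centre of its underside; z up. Each handle has two tines 26 mm wide along y, the slit between them lying in the stand's y-z plane. Which handle is slack, fitting or tight differs every time.
- gauge_grip (a point): feeler gauge: centre of its red grip, 16 (gauge x) x 30 (gauge y) x 56 mm tall; pinch it across the 16 mm. Below it a brass collar, 26 x 30 x 6 mm, underside 34 mm below this point, then a steel blade 4 mm thick (gauge x), 20 mm wide, 40 mm long, pointing down (tip 74 mm below this point). 60 to 100 g. z up. A half turn about z makes no difference.
- gauge_collar (a point): centre of the underside of the gauge's collar, where the blade starts; axes as gauge_grip.
- rest: grey plastic gauge rest fixed to the table, 80 x 80 mm foot, 50 mm tall; the gauge starts standing in its slot with the blade down and the collar on its top, axes parallel. Origin: centre of its underside.
- dropper1: amber dropper bottle, 30 mm diameter, 90 mm tall, loose; origin at the centre of its underside; leave it alone.
- dropper2: blue dropper bottle, same size, loose; leave it alone.
- jar: green jar, 56 mm diameter, 70 mm tall, loose; leave it alone.
- slit1 (a point): handle 1: centre of its slit's mouth, level with its top, at y = -110 mm on the stand; axes as the stand. The mouth is 14 mm wide along x and narrows as a funnel to the throat 18 mm below; from there the slit goes on straight for 34 mm. Gauge fully home: its collar lies on the handle's top, at this point.
- slit2 (a point): handle 2: centre of its slit's mouth, level with its top, at y = -55 mm on the stand; axes as the stand. In every handle the -x tine is rigid (inner face at x = -2 mm below the throat); the +x tine slides to +x against a spring, up to 8 mm (face at x = -0.5 mm at rest).
- slit3 (a point): handle 3: centre of its slit's mouth, level with its top, at y = 0 mm on the stand; axes as the stand. Of the five handles two are slack (under 2 N of push all the way), one fits (8 to 15 N to pass the throat, then a steady drag of 2.5 to 8 N that shows while the blade moves a few mm and fades when it rests), two are tight (at 20 N the blade is still in the funnel).
- slit4 (a point): handle 4: centre of its slit's mouth, level with its top, at y = 55 mm on the stand; axes as the stand. A blade held hard against the rigid -x tine feels false drag and side force; held 1 to 3 mm to the +x side of this point it feels only the spring, whose side force (toward -x) and drag then tell the fit.
- slit5 (a point): handle 5: centre of its slit's mouth, level with its top, at y = 110 mm on the stand; axes as the stand. The springs push the blade sideways with about 0 to 1 N (slack), 4 to 6 N (fitting) or over 30 N (tight), less where the rigid tine shares the load. Tight handles must not be forced.

How it is judged:
At the end, for the whole second after the job is handed in: The gauge stands still and upright (within 7 degrees), released, its collar within 5 mm of one handle's top and within 8 mm of its slit's centre, in the handle whose tines pinch the blade with the fitting force (2 to 18 N between the gauge and the stand), not in a slack or tight one (((horizontal distance between gauge_collar and slit1 below 0.008 m and z of gauge_collar in the frame of slit1 between -0.004 and 0.005 m) or (horizontal distance between gauge_collar and slit2 below 0.008 m and z of gauge_collar in the frame of slit2 between -0.004 and 0.005 m) or (horizontal distance between gauge_collar and slit3 below 0.008 m and z of gauge_collar in the frame of slit3 between -0.004 and 0.005 m) or (horizontal distance between gauge_collar and slit4 below 0.008 m and z of gauge_collar in the frame of slit4 between -0.004 and 0.005 m) or (horizontal distance between gauge_collar and slit5 below 0.008 m and z of gauge_collar in the frame of slit5 between -0.004 and 0.005 m)) and contact force between gauge and stand between 2 and 18 N and angle between gauge_collar's own z axis and vertical below 0.12 rad and linear speed of gauge below 0.02 m/s); the robot touches nothing.
It fails at once if the gauge is forced: more than 25 N between it and the stand with its handles (contact force between gauge and stand above 25 N).
It fails at once if the dropper1 is moved more than 30 mm or tipped (distance of dropper1 from where it was at the start of the episode above 0.03 m or angle between dropper1's own z axis and vertical above 0.5 rad).
It fails at once if the dropper2 is moved more than 30 mm or tipped (distance of dropper2 from where it was at the start of the episode above 0.03 m or angle between dropper2's own z axis and vertical above 0.5 rad).
It fails at once if the jar is moved more than 30 mm or tipped (distance of jar from where it was at the start of the episode above 0.03 m or angle between jar's own z axis and vertical above 0.5 rad).
It also fails if it takes over 64 s, if anything falls off the work surface, if the arm or the gripper's body presses on something with over 40 N, if the wrist force passes 120 N, or if a joint passes its speed limit or range.

## Working session

There is one attempt and no reset: what is moved stays moved. The work goes in short steps, Python scripts to look and compute and a tool call to move; the robot and the scene stay as the last step left them, time stands still between calls to the robot, and variables do not carry over. Pictures are saved under pics/ and viewed, at most 10 in all, crops included, and the job is handed in when it is done.

Besides the shell and the picture viewer there is one more tool, called after "Request:" as name(argument=value, ...), one argument or row to a line, values as JSON. send_rows: Moves the arm, as the interface text tells. Its arguments: {"type":"object","properties":{"steps":{"type":"array"},"newtons":{"type":"number"}},"required":["steps"]}

```bash
mkdir -p pics; python3 - <<'E'
from rig import *
import cv2
s=get_state(); print({k:s[k] for k in('clock','position','ee_rot','contact_force','width')},pinch_z)
for n in('top','side'):
    d=get_image(n); cv2.imwrite(f'pics/{n}0.png',d['color'][:,:,::-1]); print(n,d['mtx'].tolist(),d['T'].round(4).tolist())
E
```

```text
{'clock': 0.0, 'position': array([ 0.18498397, -0.5438902 ,  0.23043875]), 'ee_rot': array([-9.13010965e-04,  9.86600814e-01,  1.63150227e-01, -5.60404309e-05]), 'contact_force': array([-0.13253161,  0.40339082, -0.04036208]), 'width': 0.08530200607280115} 0.0187
top [[410.57172495287284, 0.0, 321.4164977217587], [0.0, 410.57172495287284, 196.1615515442653], [0.0, 0.0, 1.0]] [[-0.0146, -0.9838, 0.1785, 0.443], [-0.9995, 0.0197, 0.0267, -0.0583], [-0.0297, -0.178, -0.9836, 0.9279], [0.0, 0.0, 0.0, 1.0]]
side [[381.4745871010355, 0.0, 310.1888635259637], [0.0, 381.4745871010355, 205.4631652917709], [0.0, 0.0, 1.0]] [[0.7397, -0.4078, 0.5353, 0.1538], [-0.6727, -0.4271, 0.6042, -0.5262], [-0.0177, -0.807, -0.5903, 0.5593], [0.0, 0.0, 0.0, 1.0]]
```

View pics/top0.png

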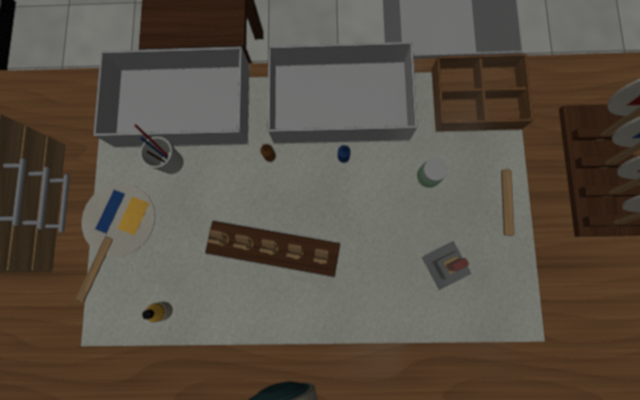

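View pics/side0.png

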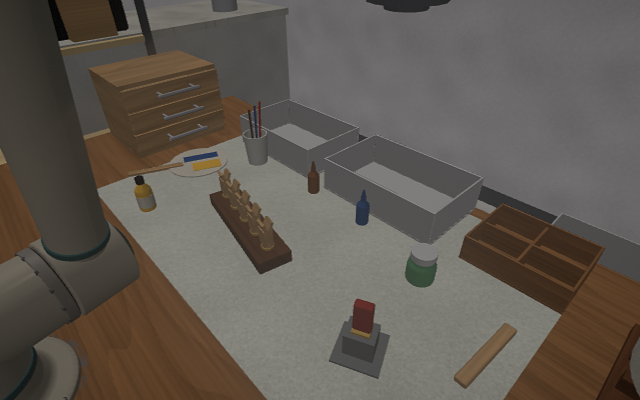

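The top view shows the stand spanning about (206,222)–(340,275) and the rest with the gauge near (447,266). In the side view the gauge is near (363,320) and the handles run from (222,175) to (267,225). I'll enlarge these areas.

```bash
python3 - <<'E'
import cv2,numpy as np
t=cv2.imread('pics/top0.png');s=cv2.imread('pics/side0.png')
def c(im,x,y,w,h,k):
    return cv2.convertScaleAbs(cv2.resize(im[y:y+h,x:x+w],None,fx=k,fy=k,interpolation=cv2.INTER_CUBIC),alpha=1.7)
a=c(t,200,215,150,65,5); b=np.hstack([c(t,415,235,60,60,5),np.zeros((300,10,3),np.uint8),c(s,325,290,70,60,5)])
b=np.pad(b,((0,0),(0,750-b.shape[1]),(0,0)))if b.shape[1]<750 else b[:,:750]
cv2.imwrite('pics/crop1.png',np.vstack([cv2.resize(a,(750,275+50)),b[:270]]))
cv2.imwrite('pics/crop2.png',c(s,200,160,100,115,5))
E
```

```text
(no output)
```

View pics/crop1.png

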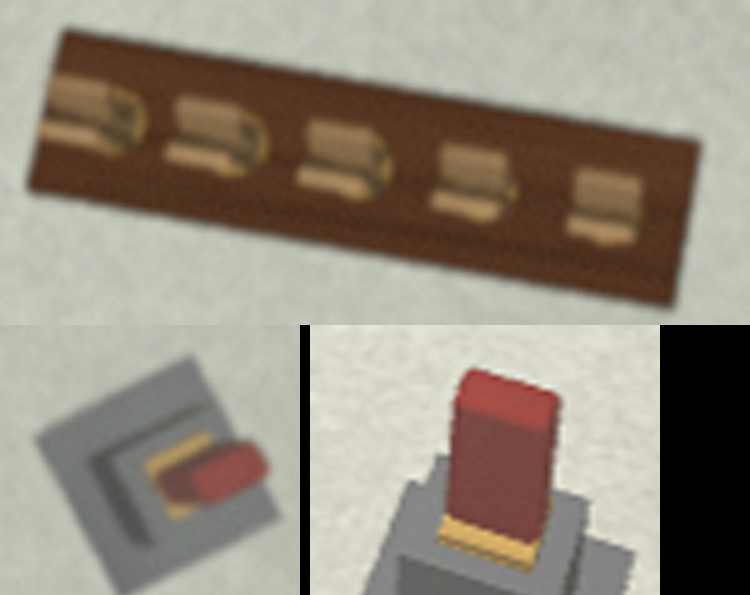

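View pics/crop2.png

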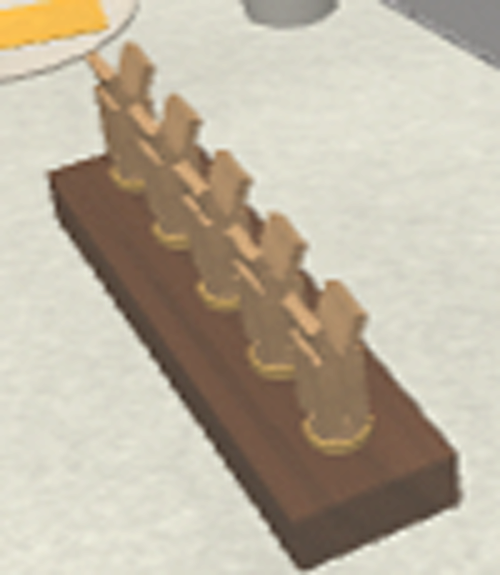

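```bash
cat > h.py <<'E'
import numpy as np
K={'top':np.array([[410.5717,0,321.4165],[0,410.5717,196.1616],[0,0,1]]),'side':np.array([[381.4746,0,310.1889],[0,381.4746,205.4632],[0,0,1]])}
T={'top':np.array([[-0.0146,-0.9838,0.1785,0.443],[-0.9995,0.0197,0.0267,-0.0583],[-0.0297,-0.178,-0.9836,0.9279]]),'side':np.array([[0.7397,-0.4078,0.5353,0.1538],[-0.6727,-0.4271,0.6042,-0.5262],[-0.0177,-0.807,-0.5903,0.5593]])}
def ray(c,p): d=T[c][:,:3]@np.linalg.solve(K[c],[p[0],p[1],1]); return T[c][:,3],d/np.linalg.norm(d)
def atz(c,p,z): o,d=ray(c,p); return o+d*(z-o[2])/d[2]
def tri(pt,ps):
    (a,u),(b,v)=ray('top',pt),ray('side',ps)
    s=np.linalg.lstsq(np.c_[u,-v],b-a,rcond=None)[0]; P,Q=a+u*s[0],b+v*s[1]; return (P+Q)/2,np.linalg.norm(P-Q)
def proj(c,P): q=K[c]@(T[c][:,:3].T@(np.asarray(P)-T[c][:,3])); return q[:2]/q[2]
E
python3 - <<'E'
from h import *
np.set_printoptions(precision=4,suppress=True)
A=lambda u,v:(200+u/5,215+v/5); B=lambda u,v:(415+u/5,235+(v-325)/5); C=lambda u,v:(325+(u-310)/5,290+(v-325)/5); D=lambda u,v:(200+u/5,160+v/5)
c=[atz('top',A(*p),.03) for p in((64,29),(700,141),(674,307),(28,190))]
ce=sum(c)/4; print('stand',ce,[np.linalg.norm(c[i]-c[(i+1)%4]) for i in range(4)])
e=(c[0]-c[1]+c[3]-c[2]); yaw=np.arctan2(-e[0],e[1]); print('yaw',np.degrees(yaw))
# side: stand top corners near
for p in((292,520),(458,455),(50,172)): print('side corner',atz('side',D(*p),.03))
y=e/np.linalg.norm(e); x=np.array([y[1],-y[0],0])
for i in range(5):
    P=ce+(i-2)*.055*y; P[2]=.1
    q=proj('side',P); t=proj('top',P); print(i+1,P,'sidecrop',(q-[200,160])*5,'topcrop',(t-[200,215])*5)
print('grip top',tri(B(230,473),C(510,400)))
print('long dir top',[atz('top',B(*p),.112) for p in((192,477),(258,442))])
print('long dir side',[atz('side',C(*p),.112) for p in((472,368),(560,398),(552,430),(455,400))])
f=[atz('top',B(*p),.01) for p in((38,437),(190,355),(282,518),(122,595))];print('foot',sum(f)/4,f)
f=f
print('foot yaw',[np.degrees(np.arctan2(*(f[i+1]-f[i])[1::-1])) for i in range(3)])
E
```

```text
stand [0.4929 0.074  0.03  ] [np.float64(0.2857758868295886), np.float64(0.07185220867600217), np.float64(0.28658643354716673), np.float64(0.0718567865369833)]
yaw -10.90943942384344
side corner [ 0.4307 -0.0577  0.03  ]
side corner [ 0.5016 -0.0739  0.03  ]
side corner [0.486  0.2206 0.03  ]
1 [ 0.4721 -0.034   0.1   ] sidecrop [324.91   306.3907] topcrop [606.7061 204.2704]
2 [0.4825 0.02   0.1   ] sidecrop [265.75   235.4699] topcrop [471.7611 180.1975]
3 [0.4929 0.074  0.1   ] sidecrop [212.1341 171.1953] topcrop [337.8934 156.3166]
4 [0.5033 0.128  0.1   ] sidecrop [163.3178 112.6744] topcrop [205.0901 132.6257]
5 [0.5137 0.1821 0.1   ] sidecrop [118.6843  59.1679] topcrop [ 73.3386 109.1224]
grip top (array([ 0.451 , -0.3056,  0.1124]), np.float64(0.0010931190059338357))
long dir top [array([ 0.4493, -0.2906,  0.112 ]), array([ 0.4623, -0.317 ,  0.112 ])]
long dir side [array([ 0.4525, -0.2901,  0.112 ]), array([ 0.4629, -0.3151,  0.112 ]), array([ 0.4524, -0.321 ,  0.112 ]), array([ 0.4401, -0.2947,  0.112 ])]
foot [ 0.4509 -0.3049  0.01  ] [array([ 0.4684, -0.2538,  0.01  ]), array([ 0.5032, -0.3225,  0.01  ]), array([ 0.4319, -0.3572,  0.01  ]), array([ 0.4002, -0.286 ,  0.01  ])]
foot yaw [np.float64(-63.17402827617889), np.float64(-154.078721939145), np.float64(114.0390892383841)]
```

Measurements agree with the text. The gauge top is at z 0.112 (expected 0.112). The gauge is at (0.451, -0.3055) with its x axis at 25°. The stand centre is (0.493, 0.074) with yaw -10.9°, and its sizes are within 4 mm. The next move goes above the gauge.

Request:
send_rows(
  steps=[1, 4.1, -1.75, 0, 0, 1, 4.1, -1.75, 0, 0, 1, 4.1, -1.75, 0, 0, 1, 4.1, -1.75, 0, 0, 1, 4.1, -1.75, 0, 0, 1, 4.1, -1.75, 0, 0, 1, 4.1, -1.75, 0, 0, 1, 4.1, -1.75, 0, 0],
  newtons=40,
)

```text
clock: 0.9
position: [0.4515, -0.3047, 0.231]
ee_rot: [-0.0, 0.987, 0.163, -0.0]
contact_force: [0.9, 0.3, 0.8]
width: 0.0856
gripper_force: 0.0
```

Request:
send_rows(
  steps=[1, 0, 0, 0, -8, 1, 0, 0, 0, -8, 1, 0, 0, 0, -8, 1, 0, 0, 0, -8, 1, 0, 0, 0, -8, 1, 0, 0, 0, -8, 1, 0, 0, 0, -8, 1, 0, 0, 0, -8, 1, 0, 0, 0, -8, 1, 0, 0, 0, -8, 1, 0, 0, 0, -8, 1, 0, 0, 0, -8],
)

```text
clock: 2.1
position: [0.4503, -0.306, 0.2308]
ee_rot: [-0.001, 0.536, 0.844, 0.0]
contact_force: [0.6, -0.4, -0.3]
width: 0.0856
gripper_force: 0.0
```

```bash
cat >> h.py <<'E'
from scipy.spatial.transform import Rotation as R
def pose(s): 
    q=s['ee_rot']; return np.array(s['position']),R.from_quat([q[1],q[2],q[3],q[0]]).as_matrix()
def totool(s,d): return pose(s)[1].T@np.asarray(d)*100
E
python3 - <<'E'
from rig import *; from h import *; import cv2
np.set_printoptions(precision=4,suppress=True)
s=get_state(); p,r=pose(s); d=get_image('wrist'); print(s['clock'],p,r.tolist(),s['contact_force'],d['mtx'].tolist(),d['mount'].tolist())
cv2.imwrite('pics/w1.png',cv2.convertScaleAbs(d['color'][:,:,::-1],alpha=1.5))
E
```

```text
2.1 [ 0.4503 -0.306   0.2308] [[-0.42433645760010036, 0.9055042291546836, -0.0008134705775076278], [0.9055041036525994, 0.42433699176584444, 0.0006600662212440229], [0.0009428784126082248, -0.0004565107840296341, -0.9999994512889512]] [ 0.6111 -0.3924 -0.263 ] [[309.70691628693146, 0.0, 316.9067513743899], [0.0, 309.70691628693146, 199.69516879435594], [0.0, 0.0, 1.0]] [[0.000383909657073379, -0.9565780328535355, -0.2914761048103814, 0.07478723575897278], [0.9999998831984127, 0.0002816544287957215, 0.00039277721535663755, 0.0005612308833974899], [-0.0002936265202075282, -0.29147622155647623, 0.9565780292535596, -0.14309708884454017], [0.0, 0.0, 0.0, 1.0]]
```

View pics/w1.png

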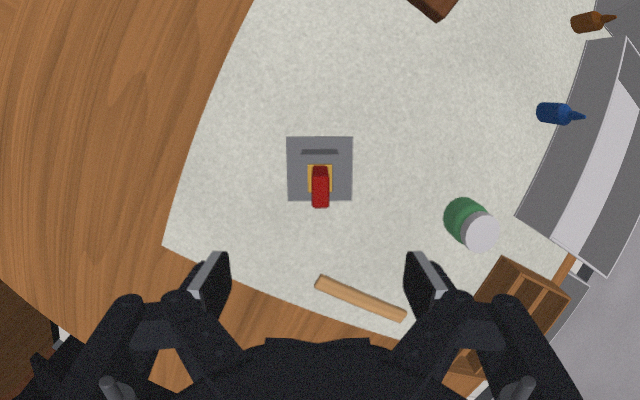

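The wrist picture shows the gauge with its grip top near (320,200), and the foot spans columns 286–353, square to the image, so the yaw is right. It lies 2–3 mm to the tool's +y. I'll correct by 2 mm and descend.

Request:
send_rows(
  steps=[1, 0, 0.2, 3, 0, 1, 0, 0, 4, 0, 1, 0, 0, 4, 0, 1, 0, 0, 3, 0, 1, 0, 0, 2, 0, 1, 0, 0, 0, 0, 0, 0, 0, 0, 0, -1, 0, 0, 0, 0, -1, 0, 0, 0, 0, -1, 0, 0, 0, 0, -1, 0, 0, 0, 0],
  newtons=40,
)

```text
clock: 3.25
position: [0.4528, -0.3057, 0.0722]
ee_rot: [0.001, 0.539, 0.842, -0.0]
contact_force: [-0.0, 0.2, 2.7]
width: 0.0155
gripper_force: 41.1
```

Request:
send_rows(
  steps=[-1, 0, 0, 0, 0, -1, 0, 0, 0, 0, -1, 0, 0, 0, 0, -1, 0, 0, 0, 0],
)

```text
clock: 3.65
position: [0.4528, -0.3057, 0.0722]
ee_rot: [0.001, 0.539, 0.842, -0.0]
contact_force: [-0.5, -0.5, 5.7]
width: 0.0159
gripper_force: 41.6
```

Request:
send_rows(
  steps=[-1, 0, 0, -1, 0, -1, 0, 0, -3, 0, -1, 0, 0, -4, 0, -1, 0, 0, -4.8, 0, -1, 0, 0, 0, 7.1, -1, 0, 0, 0, 7.1, -1, 0, 0, 0, 7.1, -1, 0, 0, 0, 7.1, -1, 0, 0, 0, 7.1, -1, 0, 0, 0, 0],
  newtons=60,
)

```text
clock: 4.65
position: [0.4522, -0.3052, 0.1993]
ee_rot: [-0.0, 0.77, 0.638, -0.0]
contact_force: [-0.4, -0.5, -1.5]
width: 0.0154
gripper_force: 58.7
```

Request:
send_rows(
  steps=[-1, 3.8, -0.45, 0, 0, -1, 3.8, -0.45, 0, 0, -1, 3.8, -0.45, 0, 0, -1, 3.8, -0.45, 0, 0, -1, 3.8, -0.45, 0, 0, -1, 3.8, -0.45, 0, 0, -1, 3.8, -0.45, 0, 0, -1, 0, 0, 0, 0, -1, 0, 0, 0, 0],
)

```text
clock: 5.55
position: [0.4708, -0.0377, 0.1994]
ee_rot: [0.0, 0.769, 0.64, -0.0]
contact_force: [0.2, 0.2, -1.1]
width: 0.0149
gripper_force: 58.7
```

```bash
python3 - <<'E'
from rig import *; from h import *; import cv2
np.set_printoptions(precision=4,suppress=True)
s=get_state(); p,r=pose(s); print(s['clock'],p,r[:,1],s['contact_force'],'rel tool cm',totool(s,np.array([.474,-.0344,p[2]])-p))
w=get_image('wrist')['color'];t=get_image('side')['color']
a=cv2.resize(w[100:340,180:460],None,fx=2,fy=2,interpolation=3)
b=cv2.resize(t[120:240,190:310],None,fx=4,fy=4,interpolation=3)[:,:240*2]
cv2.imwrite('pics/w2.png',cv2.convertScaleAbs(cv2.resize(np.hstack([a,b])[:,:,::-1],(800,370)),alpha=1.6))
E
```

```text
5.55 [ 0.4708 -0.0377  0.1994] [ 0.9833 -0.1818  0.0002] [ 0.1883  0.2188 -1.1433] rel tool cm [ 0.3856  0.2516 -0.0003]
```

View pics/w2.png

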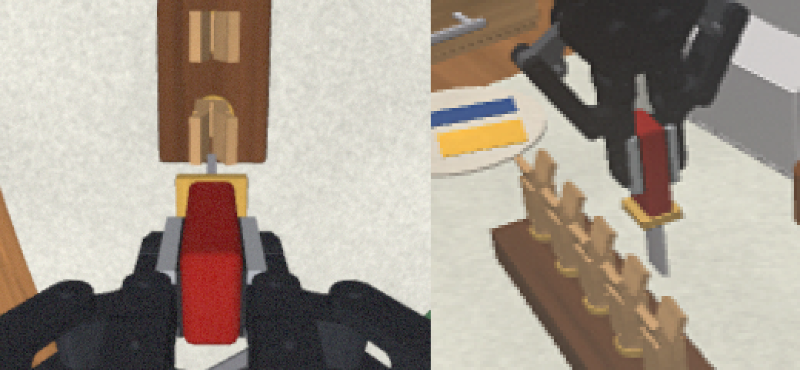

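The picture shows the gauge hanging straight in the fingers with its blade along the slit line. I'll zoom once on the handles to settle which tine is rigid and the sideways offset.

```bash
python3 - <<'E'
from rig import *; from h import *; import cv2
w=get_image('wrist')['color'];print(w.shape)
# region: handles 1,2
c=w[95:225,270:370]
cv2.imwrite('pics/w3.png',cv2.convertScaleAbs(cv2.resize(c[:,:,::-1],None,fx=4.6,fy=4.6,interpolation=2),alpha=1.7))
E
```

```text
(400, 640, 3)
```

View pics/w3.png

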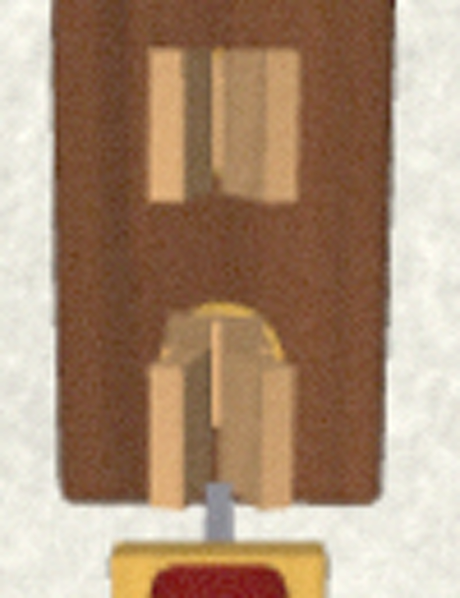

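Handle 2's mouth spans columns 185–267 and its throat lies at about 211–224, left of centre. The left (tool -y) tine is therefore the rigid one, so stand +x is tool +y. The blade (206–234) is about 1 mm to the -x side, so I'll shift +3 mm to sit at about +2 mm and probe handle 1.

Request:
send_rows(
  steps=[-1, 0.4, 0.3, 2, 0, -1, 0, 0, 2, 0, -1, 0, 0, 0.5, 0, -1, 0, 0, 0, 0, -1, 0, 0, 0, 0],
)

```text
clock: 6.2
position: [0.475, -0.0356, 0.1549]
ee_rot: [0.0, 0.77, 0.638, 0.0]
contact_force: [-0.7, -0.2, -1.0]
width: 0.0152
gripper_force: 58.7
```

Request:
send_rows(
  steps=[-1, 0, 0, 0.2, 0, -1, 0, 0, 0.2, 0],
)

```text
clock: 6.4
position: [0.4752, -0.0351, 0.151]
ee_rot: [0.001, 0.77, 0.638, 0.0]
contact_force: [0.0, 0.1, -0.9]
width: 0.015
gripper_force: 58.7
```

Request:
send_rows(
  steps=[-1, 0, 0, 0.15, 0, -1, 0, 0, 0.15, 0],
)

```text
clock: 6.6
position: [0.4746, -0.0348, 0.1474]
ee_rot: [0.0, 0.77, 0.638, 0.0]
contact_force: [-0.4, 0.3, -0.3]
width: 0.0153
gripper_force: 58.7
```

Request:
send_rows(
  steps=[-1, 0, 0, 0.15, 0, -1, 0, 0, 0.15, 0],
)

```text
clock: 6.8
position: [0.4746, -0.0348, 0.1442]
ee_rot: [0.0, 0.77, 0.638, -0.0]
contact_force: [-0.7, -0.3, -0.3]
width: 0.0153
gripper_force: 58.7
```

Request:
send_rows(
  steps=[-1, 0, 0, 0.15, 0, -1, 0, 0, 0.15, 0],
)

```text
clock: 7.0
position: [0.4745, -0.0348, 0.1411]
ee_rot: [-0.0, 0.77, 0.638, -0.0]
contact_force: [0.1, 0.7, -0.6]
width: 0.0152
gripper_force: 58.7
```

Request:
send_rows(
  steps=[-1, 0, 0, 0.15, 0, -1, 0, 0, 0.15, 0],
)

```text
clock: 7.2
position: [0.4746, -0.0348, 0.1381]
ee_rot: [-0.0, 0.77, 0.638, -0.0]
contact_force: [0.3, 0.3, -0.9]
width: 0.0153
gripper_force: 58.7
```

Handle 1 is slack: no force even past the throat. On to handle 2.

Request:
send_rows(
  steps=[-1, 0, 0, -2, 0, -1, 0, 0, -2.2, 0, -1, 2, 0, 0, 0, -1, 2, 0, 0, 0, -1, 1.5, 0, 0, 0, -1, 0, 0, 0, 0, -1, 0, 0, 1.5, 0, -1, 0, 0, 1, 0, -1, 0, 0, 0, 0],
)

```text
clock: 8.1
position: [0.4834, 0.0188, 0.1537]
ee_rot: [-0.001, 0.77, 0.638, -0.001]
contact_force: [-0.2, 0.1, -0.8]
width: 0.0156
gripper_force: 59.1
```

Request:
send_rows(
  steps=[-1, 0, 0, 0.15, 0, -1, 0, 0, 0.15, 0],
)

```text
clock: 8.3
position: [0.4845, 0.0189, 0.1527]
ee_rot: [-0.0, 0.77, 0.638, -0.0]
contact_force: [-2.2, 0.6, 3.1]
width: 0.0151
gripper_force: 59.6
```

Request:
send_rows(
  steps=[-1, 0, 0, 0.15, 0, -1, 0, 0, 0.15, 0],
)

```text
clock: 8.5
position: [0.4837, 0.0193, 0.1498]
ee_rot: [-0.001, 0.77, 0.638, -0.001]
contact_force: [-4.3, 0.9, 6.5]
width: 0.0155
gripper_force: 60.1
```

Request:
send_rows(
  steps=[-1, 0, 0, 0.1, 0, -1, 0, 0, 0.05, 0],
)

```text
clock: 8.7
position: [0.4832, 0.0195, 0.1482]
ee_rot: [-0.001, 0.77, 0.638, -0.001]
contact_force: [-5.5, 1.4, 6.5]
width: 0.0154
gripper_force: 60.1
```

Request:
send_rows(
  steps=[-1, 0, 0, 0.1, 0, -1, 0, 0, 0.05, 0],
)

```text
clock: 8.9
position: [0.4828, 0.0196, 0.1468]
ee_rot: [-0.001, 0.77, 0.638, -0.001]
contact_force: [-5.9, 1.1, 8.6]
width: 0.015
gripper_force: 60.2
```

Request:
send_rows(
  steps=[-1, 0, 0, 0.1, 0, -1, 0, 0, 0.1, 0],
)

```text
clock: 9.1
position: [0.4829, 0.0196, 0.1459]
ee_rot: [-0.001, 0.77, 0.638, -0.001]
contact_force: [-8.5, 1.9, 20.4]
width: 0.0152
gripper_force: 61.9
```

Request:
send_rows(
  steps=[-1, 0, 0, 0.1, 0, -1, 0, 0, 0.1, 0],
)

```text
clock: 9.3
position: [0.483, 0.0196, 0.1454]
ee_rot: [-0.001, 0.77, 0.638, -0.001]
contact_force: [-11.7, 1.2, 28.9]
width: 0.0152
gripper_force: 63.1
```

That went too far: the wrist read 28.9 N because I had batched two probes. I'll back off at once and send one probe per call from here on.

Request:
send_rows(
  steps=[-1, 0, 0, -1.5, 0, -1, 0, 0, -1.5, 0, -1, 0, 0, 0, 0],
)

```text
clock: 9.6
position: [0.4872, 0.019, 0.1743]
ee_rot: [0.002, 0.77, 0.638, 0.002]
contact_force: [0.8, 0.3, -0.6]
width: 0.0154
gripper_force: 59.5
```

```bash
python3 - <<'E'
from rig import *; s=get_state(); print({k:(v.round(3) if hasattr(v,'round') else v) for k,v in s.items()})
E
```

```text
{'clock': 9.6, 'qpos': array([-0.104,  0.183,  1.782, -0.   ,  1.171,  0.083]), 'qd': array([-0.002,  0.021,  0.042, -0.003, -0.021,  0.   ]), 'effort': array([ 8.1000e-02, -3.4689e+01, -2.2579e+01,  1.0000e-03,  2.7800e-01,
       -0.0000e+00]), 'position': array([0.487, 0.019, 0.174]), 'ee_rot': array([0.002, 0.77 , 0.638, 0.002]), 'contact_force': array([ 0.815,  0.311, -0.575]), 'moment': array([ 0.04 , -0.016, -0.006]), 'gripper_force': 59.51651751995087, 'width': 0.01544169796300779}
```

Request:
send_rows(
  steps=[-1, 2, 0, 0, 0, -1, 2, 0, 0, 0, -1, 1.5, 0, 0, 0, -1, 0, 0, 0, 0, -1, 0, 0, 0.8, 0, -1, 0, 0, 0.8, 0, -1, 0, 0, 0, 0],
)

```text
clock: 10.3
position: [0.4937, 0.0726, 0.1545]
ee_rot: [-0.001, 0.77, 0.638, -0.002]
contact_force: [-0.1, 0.2, -1.0]
width: 0.0153
gripper_force: 59.4
```

Request:
send_rows(
  steps=[-1, 0, 0, 0.1, 0, -1, 0, 0, 0.1, 0],
)

```text
clock: 10.5
position: [0.4952, 0.0729, 0.1543]
ee_rot: [0.0, 0.77, 0.638, 0.0]
contact_force: [-1.0, -0.4, -0.2]
width: 0.0153
gripper_force: 59.4
```

Request:
send_rows(
  steps=[-1, 0, 0, 0.15, 0, -1, 0, 0, 0.1, 0],
)

```text
clock: 10.7
position: [0.4946, 0.0732, 0.152]
ee_rot: [-0.0, 0.77, 0.638, -0.0]
contact_force: [-1.7, 0.9, 0.6]
width: 0.0155
gripper_force: 59.9
```

Request:
send_rows(
  steps=[-1, 0, 0, 0.15, 0, -1, 0, 0, 0.1, 0],
)

```text
clock: 10.9
position: [0.494, 0.0734, 0.1494]
ee_rot: [-0.001, 0.77, 0.638, -0.001]
contact_force: [-4.4, 0.9, 5.7]
width: 0.0151
gripper_force: 60.4
```

Request:
send_rows(
  steps=[-1, 0, 0, 0.1, 0, -1, 0, 0, 0.05, 0],
)

```text
clock: 11.1
position: [0.4936, 0.0735, 0.148]
ee_rot: [-0.001, 0.77, 0.638, -0.001]
contact_force: [-5.5, 0.5, 6.5]
width: 0.0152
gripper_force: 60.5
```

Same readings as handle 2 so far. I'll tell them apart by pushing sideways against the spring instead of deeper.

Request:
send_rows(
  steps=[-1, 0, 0.15, 0, 0, -1, 0, 0, 0, 0],
)

```text
clock: 11.3
position: [0.4939, 0.0735, 0.1478]
ee_rot: [-0.002, 0.77, 0.638, -0.002]
contact_force: [-6.6, 1.4, 6.8]
width: 0.0152
gripper_force: 60.7
```

Request:
send_rows(
  steps=[-1, 0, 0.15, 0, 0, -1, 0, 0, 0, 0, -1, 0, 0, 0, 0],
)

```text
clock: 11.6
position: [0.4942, 0.0734, 0.1478]
ee_rot: [-0.003, 0.77, 0.638, -0.003]
contact_force: [-8.7, 1.1, 9.6]
width: 0.0155
gripper_force: 60.9
```

Side force rises to 8.7 N and the tine does not yield, so handle 3 is tight like handle 2. That leaves one fitting handle and one slack one among 4 and 5. On to handle 4.

Request:
send_rows(
  steps=[-1, 0, -0.3, -1.5, 0, -1, 0, 0, -1.5, 0, -1, 2, 0, 0, 0, -1, 2, 0, 0, 0, -1, 1.5, 0, 0, 0, -1, 0, 0, 0, 0, -1, 0, 0, 0, 0, -1, 0, 0, 1.2, 0, -1, 0, 0, 1.0, 0, -1, 0, 0, 0, 0, -1, 0, 0, 0, 0],
)

```text
clock: 12.7
position: [0.5049, 0.1268, 0.1551]
ee_rot: [-0.0, 0.77, 0.638, -0.001]
contact_force: [0.6, -0.5, -0.3]
width: 0.0153
gripper_force: 59.4
```

Request:
send_rows(
  steps=[-1, 0, 0, 0.15, 0, -1, 0, 0, 0.15, 0],
)

```text
clock: 12.9
position: [0.5054, 0.1272, 0.1531]
ee_rot: [0.0, 0.77, 0.638, 0.0]
contact_force: [-2.1, 0.3, 0.7]
width: 0.0157
gripper_force: 59.7
```

Request:
send_rows(
  steps=[-1, 0, 0, 0.15, 0, -1, 0, 0, 0.15, 0],
)

```text
clock: 13.1
position: [0.5046, 0.1274, 0.15]
ee_rot: [-0.0, 0.77, 0.638, -0.0]
contact_force: [-2.4, 1.8, 4.2]
width: 0.0156
gripper_force: 60.2
```

Request:
send_rows(
  steps=[-1, 0, 0, 0.1, 0, -1, 0, 0, 0.1, 0],
)

```text
clock: 13.3
position: [0.5046, 0.1274, 0.148]
ee_rot: [-0.0, 0.77, 0.638, -0.0]
contact_force: [-3.3, -0.1, 5.4]
width: 0.0154
gripper_force: 60.3
```

Request:
send_rows(
  steps=[-1, 0, 0, 0.1, 0, -1, 0, 0, 0.1, 0],
)

```text
clock: 13.5
position: [0.5049, 0.1274, 0.1459]
ee_rot: [-0.0, 0.77, 0.638, -0.0]
contact_force: [-4.2, 0.4, 5.4]
width: 0.0149
gripper_force: 60.4
```

Request:
send_rows(
  steps=[-1, 0, 0, 0.1, 0, -1, 0, 0, 0.1, 0],
)

```text
clock: 13.7
position: [0.5048, 0.1274, 0.1438]
ee_rot: [-0.0, 0.77, 0.638, -0.0]
contact_force: [-4.0, 0.7, 6.3]
width: 0.0154
gripper_force: 60.4
```

Request:
send_rows(
  steps=[-1, 0, 0, 0.1, 0, -1, 0, 0, 0.1, 0],
)

```text
clock: 13.9
position: [0.5044, 0.1273, 0.1411]
ee_rot: [-0.001, 0.77, 0.638, -0.001]
contact_force: [-4.0, 0.3, 0.8]
width: 0.0152
gripper_force: 59.7
```

Request:
send_rows(
  steps=[-1, 0, 0, 0.15, 0, -1, 0, 0, 0.15, 0, -1, 0, 0, 0.15, 0],
)

```text
clock: 14.2
position: [0.505, 0.1273, 0.1369]
ee_rot: [-0.0, 0.77, 0.638, -0.0]
contact_force: [-4.4, -0.0, 1.5]
width: 0.0154
gripper_force: 59.7
```

Handle 4 fits: side force about 4.4 N and a steady drag of about 2.5 N once the gauge's weight is allowed for. Slide on down.

Request:
send_rows(
  steps=[-1, 0, 0, 0.2, 0, -1, 0, 0, 0.2, 0, -1, 0, 0, 0.2, 0, -1, 0, 0, 0.2, 0, -1, 0, 0, 0.2, 0],
)

```text
clock: 14.7
position: [0.5053, 0.1273, 0.1271]
ee_rot: [0.0, 0.77, 0.638, 0.0]
contact_force: [-4.8, 0.4, 1.4]
width: 0.0152
gripper_force: 59.8
```

Request:
send_rows(
  steps=[-1, 0, 0, 0.15, 0, -1, 0, 0, 0.15, 0],
)

```text
clock: 14.9
position: [0.5053, 0.1273, 0.1242]
ee_rot: [0.0, 0.77, 0.638, 0.0]
contact_force: [-4.0, 1.2, 1.9]
width: 0.0153
gripper_force: 59.8
```

Request:
send_rows(
  steps=[-1, 0, 0, 0.1, 0, -1, 0, 0, 0.1, 0],
)

```text
clock: 15.1
position: [0.5053, 0.1273, 0.1222]
ee_rot: [0.0, 0.77, 0.638, -0.0]
contact_force: [-5.0, 1.6, 2.4]
width: 0.0159
gripper_force: 59.8
```

Request:
send_rows(
  steps=[-1, 0, 0, 0.1, 0, -1, 0, 0, 0.05, 0],
)

```text
clock: 15.3
position: [0.5054, 0.1273, 0.1219]
ee_rot: [0.0, 0.77, 0.638, 0.0]
contact_force: [-6.6, 0.5, 12.3]
width: 0.0152
gripper_force: 61.3
```

The collar is down at z ≈ 0.100. I'll ease off, shift back toward centre and release.

Request:
send_rows(
  steps=[-1, 0, 0, -0.1, 0, -1, 0, -0.15, 0, 0, -1, 0, 0, 0, 0],
)

```text
clock: 15.6
position: [0.5045, 0.1275, 0.1221]
ee_rot: [0.001, 0.77, 0.638, 0.001]
contact_force: [-2.5, 0.4, 2.9]
width: 0.0152
gripper_force: 60.1
```

Request:
send_rows(
  steps=[-0.2, 0, 0, 0, 0, -0.2, 0, 0, 0, 0, -0.2, 0, 0, 0, 0, 0, 0, 0, 0, 0, 0, 0, 0, 0, 0],
  newtons=20,
)

```text
clock: 16.1
position: [0.5042, 0.1275, 0.1218]
ee_rot: [0.0, 0.77, 0.638, 0.0]
contact_force: [-0.8, -0.6, 0.6]
width: 0.0428
gripper_force: 0.0
```

Request:
send_rows(
  steps=[0, 0, 0, -2, 0, 0, 0, 0, -3, 0, 0, 0, 0, -4, 0, 0, 0, 0, -3, 0, 0, 0, 0, 0, 0],
)

```text
clock: 16.6
position: [0.5068, 0.1279, 0.2465]
ee_rot: [0.003, 0.77, 0.638, 0.004]
contact_force: [0.6, -0.5, -0.2]
width: 0.0425
gripper_force: 0.0
```

```bash
python3 - <<'E'
from rig import *; from h import *; import cv2
print(get_state()['contact_force'])
t=get_image('top')['color'][205:285,190:350];s=get_image('side')['color'][110:270,170:330]
a=cv2.resize(t,None,fx=2.5,fy=2.5,interpolation=2);b=cv2.resize(s,(400,400),interpolation=2)
a=np.pad(a,((0,200),(0,0),(0,0)))
cv2.imwrite('pics/e1.png',cv2.convertScaleAbs(np.hstack([a,b])[:,:,::-1],alpha=1.6))
E
```

```text
[ 0.60857501 -0.50711043 -0.23983594]
```

View pics/e1.png

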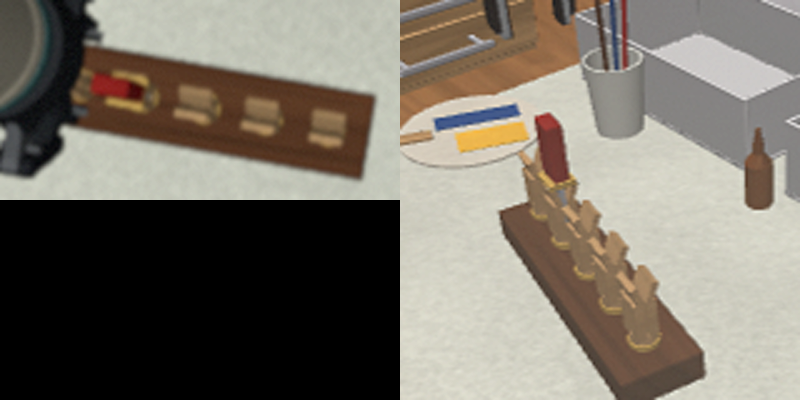

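The side view shows the gauge in handle 4 with its grip running from (545,120) to (560,180). It looks leaned, so I'll compare it with the projection of an upright gauge.

```bash
python3 - <<'E'
from rig import *; from h import *; import cv2
np.set_printoptions(precision=1,suppress=True)
c=np.array([.504,.1277,.1]); X=np.array([.982,-.189,0]);Y=np.array([.189,.982,0]);Z=np.array([0,0,1])
im=get_image('side')['color'][:,:,::-1]
x0,y0,k=205,145,10
z=cv2.convertScaleAbs(cv2.resize(im[y0:y0+58,x0:x0+55],None,fx=k,fy=k,interpolation=2),alpha=1.6)
plain=z.copy()
for (a,b,lo,hi) in((.008,.015,.006,.062),(.013,.015,0,.006)):
  f=lambda s,t,h:tuple(int(v) for v in (proj('side',c+s*a*X+t*b*Y+h*Z)-[x0,y0]+.5)*k)
  q=[(-1,-1),(1,-1),(1,1),(-1,1)]
  for i in range(4):
    s,t=q[i];u,v=q[(i+1)%4]
    for h in(lo,hi): cv2.line(z,f(s,t,h),f(u,v,h),(255,255,0),1)
    cv2.line(z,f(s,t,lo),f(s,t,hi),(255,255,0),1)
o=np.hstack([plain[:,:400],z[:,:400]]); cv2.imwrite('pics/e2.png',o); print(o.shape)
E
```

```text
(580, 800, 3)
```

View pics/e2.png

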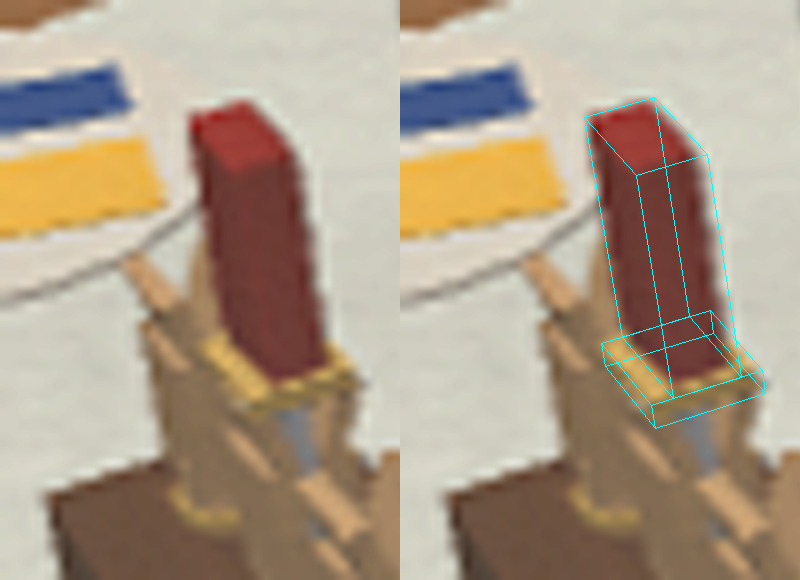

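The overlay shows the gauge standing upright within about 2 px of the predicted pose at handle 4. The collar contact at TCP z 0.122 also matches the offset at pick-up. Handing in.

```bash
python3 -c "
from rig import *
print(sign_off())"
```

```text
the job is handed in; nothing more can be done
None
```

The gauge is upright, fully home in handle 4 (the one that fits) and released, but while probing tight handle 2 the wrist force briefly read about 29 N, so the 20 N limit was passed, the 25 N fail limit was probably passed too, and the attempt may be judged failed.

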